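Present the notched glass slide to the label reader

TASK

One of the three thick glass slides standing in the grey rack has a small corner notch, which marks its frosted label end. Grip that slide lightly by its clear part, keeping the fingers off the frosted end, lift it out, and present it label side up to the label reader: the frosted label at the reader's focus, a hand's breadth above the tip of the steel aiming post, tipped back so that the label looks squarely up into the lens. Finish while still holding it there, still and touching nothing but the fingers, and leave the other slides and the things around undisturbed.

Things in the scene. Friction and masses are not known exactly. Their poses are not given: they have to be found in the camera images.
- slide: Notched glass slide, 100 (x) x 8 (y) x 40 mm (z), about 75 g, friction about 0.6, standing on a long edge in any one of the rack's slots, its top edge 46 mm above the work surface. Origin: middle of its lower long edge. +x points to the frosted end (x = 14 to 50 mm). Delicate: must not be gripped or struck with more than 25 N a side (50 N in all); 5 to 12 N a side carries it.
- notch (a point): Middle of the square notch cut out of the slide's upper corner at the frosted end: 12 mm along x, 10 mm high, right through the thickness; at x = 44, y = 0, z = 35 mm of slide (same axes).
- clear (a point): Middle of the slide's clear part, the only part to be held: it reaches from x = -50 to +14 mm; this point is at x = -18, y = 0, z = 20 mm of slide (same axes).
- label (a point): Centre of the label, which is only on the face that looks to the slide's -y: at x = 32, y = -4, z = 20 mm of slide (same axes). Seen from in front of the label with the slide standing, the notch is at the upper right.
- blank_a: Plain glass slide, also 100 x 8 x 40 mm, clear all over, no notch or label, standing in another slot of the rack; stays there. Origin and axes as for slide.
- blank_b: A second plain slide, like blank_a, in the remaining slot; stays there.
- rack: Low grey slide rack fixed to the surface, 80 (x) x 130 mm (y), turned any way, the same after a half turn. Three slots along its x at y = -45, 0, 45 mm, 10 mm wide, floor 6 mm and rib tops 18 mm above the surface; rack 6 mm high between them. Slides stand 28 mm out above the ribs, 10 mm out at both ends, 37 mm apart face to face. Origin: centre of its underside.
- reader: Label reader fixed to the surface: cream base plate 340 x 110 x 12 mm (x = -40 to 300 mm), steel aiming post 12 mm thick, its top 95 mm above the surface, steel column 18 mm thick at x = 245 mm, 372 mm high, with a camera head. Origin: under the post, on the surface. x points from post to column, roughly away from the robot; z up.
- reader_head: The reader's camera head. Origin: the lens, 141 mm along the reader's x from the post and 311 mm above the surface. Its z axis points from the focus to the lens and on into the head, that is along the reader's x and 45 degrees up. The label's outward normal (the slide's -y) should point along +z. The housing, 50 x 60 x 60 mm, lies at z = 20 to 80 mm.
- focus (a point): The reader's focus, a point in the air straight above the aiming post, 170 mm above the work surface (75 mm above the post's top), 200 mm from the lens. The label's centre belongs here.
- dish: Closed clear petri dish, 90 mm across, 16 mm high, lying between rack and reader; leave alone. Origin: centre of its underside, as for the next two.
- jar: Small jar, 48 mm across, 55 mm high; leave alone.
- pen: Marker pen lying on the surface, 130 mm long; leave alone.
Things that resemble listed ones, but are neither listed nor needed, are in the scene too. Leave any green look-alike of the slide alone. Of the things that look like the rack, the larger one is meant.

How it is judged:
On the way:
1. the notched slide has been lifted out of the rack in the fingers (height (world z) of slide above 0.04 m and contact force between the fingers and slide above 1 N and contact force between slide and rack below 0.1 N), for 0.2 s.
At the end, for the whole second after the job is handed in: The fingers hold the slide, at rest and touched by nothing else, with the centre of its label within 30 mm of the reader's focus and the label's normal within 20 degrees of the line to the lens (so label side up, not the plain back); both plain slides still stand in their slots (distance between label and focus below 0.03 m and angle between the y axis of slide and the z axis of reader_head, either way round below 0.35 rad and angle between slide's own y axis and vertical above 1.9 rad and height (world z) of label above 0.13 m and contact force between the fingers and slide above 1 N and contact force between slide and rack below 0.1 N and contact force between slide and reader below 0.1 N and linear speed of slide below 0.03 m/s and z of each of blank_a, blank_b in the frame of rack below 0.012 m and angle between each of blank_a, blank_b's own z axis and vertical below 0.2 rad); the arm keeps its last pose, push and grip.
It fails at once if the glass was gripped or struck too hard (over 50 N in all) (contact force between the fingers and slide above 50 N or contact force between slide and anything else above 50 N).
It fails at once if the fingers pressed on the frosted end (contact force between the fingers and slide_c1 above 1 N or contact force between the fingers and slide_c2 above 1 N).
It fails at once if a plain slide was disturbed (distance of any of blank_a, blank_b from where it was at the start of the episode above 0.015 m).
It fails at once if a thing standing around was disturbed (distance of any of dish, jar, pen from where it was at the start of the episode above 0.03 m).
It also fails if it takes over 40 s, if anything falls off the work surface, if the arm or the gripper's body presses on something with over 40 N, if the wrist force passes 120 N, or if a joint passes its speed limit or range.

ROBOT

A 7-joint arm with a two-finger parallel gripper is mounted at the origin on the work surface. World frame = base frame: x ahead of the robot, y to its left, z up, the work surface at z = 0. Lengths are in m, angles in rad, forces in N, time in s.
With the tool pointing down it reaches from about 0.35 to 0.9 m from the base axis. Payload 8.1 kg.
Tool frame: the origin (TCP) lies between the finger pads; the fingertips stand 19 mm ahead of it and the grasp point (between the pads) is the TCP; y points along the fingers, x is the direction in which the jaws open and shut, and the axes are right-handed (so a half turn about y gives the same grasp; the last joint's range is limited). The gripper opens to 92 mm and grips with 3 to 60 N. Pads are 19 mm wide; open, the fingers measure 130 mm over their backs; the gripper's body (75 mm by 190 mm) begins 47 mm behind the grasp point.
Start: joints at [1.031, 0.434, 0.025, 1.573, -0.012, 1.134, -0.075], TCP at [0.264, -0.566, 0.246] pointing down, gripper open.
Joint ranges: [-2.62, 2.62], [-0.44, 2.09], [-1.27, 1.32], [0.08, 2.57], [-1.32, 4.46], [0.12, 2], [-2.74, 2.74]. Speed limits (rad/s): [2.22, 2.22, 3.01, 3.01, 3.14, 3.14, 3.14].

INTERFACE

Orientations are given as a rotation vector (axis times angle).
In Python, from cell import arm gives the robot as it stands.
- The arm moves only by the tool move_arm, never from a script. Its argument "series" is a list of rows, each an object of numbers: "x", "y", "z": the shift along the tool's x, y, z in cm; "rx", "ry", "rz": the turn, a rotation vector about the tool's x, y, z in rad. In form: [{"x": .., "y": .., "z": .., "rx": .., "ry": .., "rz": ..}, ...]. A call has 1 to 12 rows; each row shifts and turns the pose as measured when the row begins, along the tool's axes as they then stand; what a row does not reach is not made up. A row lasts 1/8 s, in which the tool goes at most 62.5 mm and 10.7 degrees, less where a joint would pass 70% of its speed; a pose out of reach is approached as far as the arm can. A call is refused whole if a number of a shift passes 6.25 or a number of a turn 0.188, either way. A call with a gripper value outside its range is refused whole. "jaw" is the finger opening in cm, from 0 to 9.18, set as the call begins (left out, the last holds). The fingers move at their own pace and stop on an object; "newtons" is the grip in N (left out, the last holds). Time passes only in rows, so rows that do not move let the fingers close. It gives the time, the measured TCP pose, the force and the opening at its end, in the units of the state.
- arm.observe(): the state, without advancing time (a new reading comes with each control period).
- arm.get_image(name): name is "scene" or "top" or "wrist"; returns the picture (420x560x3 uint8, blue, green, red); there is no depth.
- arm.camera_params(name): a dict with "K" (3x3 intrinsics, pixels), "R" (3x3) and "t" (3): a world point X has camera coordinates R X + t; the wrist camera has in their place "tool_from_camera" (4x4, takes a point from camera to tool coordinates, whose origin is the TCP and whose axes are the tool frame's). Camera axes: x right, y down, z forward; pixel columns grow to the right and rows downward; lengths in m; the calibration is good to about 2 mm. The wrist camera is an equidistant fisheye: a pixel r from the principal point sees the ray r / f radians off the axis. A picture is of the moment at which its call begins: read the wrist's pose just before it. camera_params takes no time and is no camera call.
- arm.sign_off(): hands the job in, once; it reports no verdict.
The state is a dict: "clock": time; "joints": joint angles; "dq": joint speeds; "joint_efforts": joint torques, N m; "position": TCP position; "ee_rot": TCP orientation; "force": force on the tool from outside, world axes, zero at the start; "ft_torque": the same for the moment, N m; "width": opening from 0.0 (shut) to 1.0 (fully open).
Only numpy, scipy, OpenCV 4.12 (cv2) and the standard library are available. Lean on these libraries where they do the work, as an engineer would, in place of code of your own. Each camera call takes 0.05 s, during which the arm holds its last target.

## Working session

There is one attempt and no reset: what is moved stays moved. The work goes in short steps, Python scripts to look and compute and a tool call to move; the robot and the scene stay as the last step left them, time stands still between calls to the robot, and variables do not carry over. Pictures are saved under pics/ and viewed, and the job is handed in when it is done.

Besides the shell and the picture viewer there is one more tool, called as name(argument=value, ...) on one line, values as JSON. move_arm: Moves the arm, as the interface text tells. Its arguments: {"type":"object","properties":{"series":{"type":"array","items":{"type":"object","properties":{"x":{"type":"number"},"y":{"type":"number"},"z":{"type":"number"},"rx":{"type":"number"},"ry":{"type":"number"},"rz":{"type":"number"}}}},"jaw":{"type":"number"},"newtons":{"type":"number"}},"required":["series"]}

```bash
ls; mkdir -p pics; python3 - <<'E'
from cell import arm
import cv2
print(arm.observe())
for n in ["scene","top","wrist"]:
    im=arm.get_image(n); cv2.imwrite(f"pics/{n}0.png",im)
    print(n,arm.camera_params(n))
E
```

```text
pics
{'clock': 0.0, 'joints': array([ 1.03140253,  0.43525438,  0.02497444,  1.57414191, -0.01157307,
        1.13399716, -0.07515319]), 'dq': array([ 1.20716745e-03, -1.09372158e-03,  1.21647425e-04, -9.82090358e-04,
       -1.97382476e-04, -1.55717585e-05, -4.21219786e-04]), 'joint_efforts': array([ 8.86431935e-04, -6.67835283e+01,  9.85169895e-01, -3.14453530e+01,
       -6.06120494e-02,  4.26631712e-02,  9.39564825e-05]), 'position': array([ 0.26412337, -0.56588944,  0.24490814]), 'ee_rot': array([-1.38394991,  0.88293737, -0.88050244]), 'force': array([-0.82995692, -0.46512626,  0.30461697]), 'ft_torque': array([-0.0452574 ,  0.03565859, -0.0158498 ]), 'width': 0.9984272120807975}
scene {'K': array([[415.04991916,   0.        , 279.24078473],
       [  0.        , 415.04991916, 212.1538131 ],
       [  0.        ,   0.        ,   1.        ]]), 'R': array([[-0.6740574 ,  0.7385548 ,  0.01354337],
       [ 0.52607578,  0.49284333, -0.69307267],
       [-0.5185469 , -0.46004593, -0.72074049]]), 't': array([ 0.3894414 , -0.12026314,  1.29850246])}
top {'K': array([[482.75527713,   
[... 163 characters left out ...]
9139 , -0.01150315],
       [-0.99620656, -0.00529101, -0.086859  ],
       [ 0.08679066,  0.01200791, -0.9961542 ]]), 't': array([-0.02962034,  0.56036392,  1.47283477])}
wrist {'K': array([[325.1922621 ,   0.        , 276.95739552],
       [  0.        , 325.1922621 , 203.05902374],
       [  0.        ,   0.        ,   1.        ]]), 'tool_from_camera': array([[ 9.99999902e-01,  4.32423830e-04,  9.51562834e-05,
        -1.54490958e-04],
       [ 1.89915705e-05, -2.56604031e-01,  9.66516617e-01,
        -1.39491477e-01],
       [ 4.42362303e-04, -9.66516520e-01, -2.56604014e-01,
         6.86248907e-02],
       [ 0.00000000e+00,  0.00000000e+00,  0.00000000e+00,
         1.00000000e+00]])}
```

View pics/scene0.png

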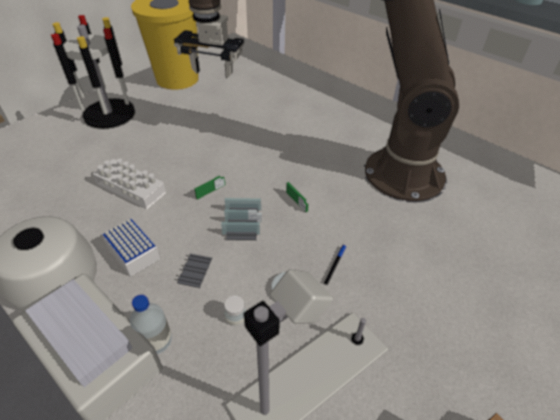

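View pics/top0.png

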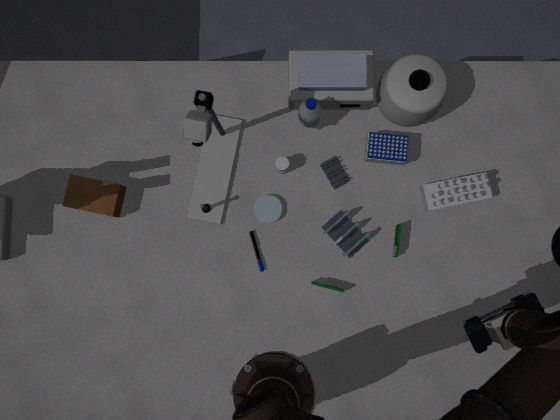

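View pics/wrist0.png

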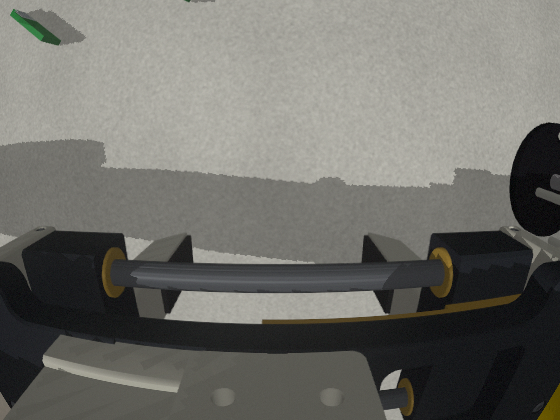

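```bash
python3 - <<'E'
import cv2
a=cv2.imread("pics/scene0.png"); b=cv2.imread("pics/top0.png")
cv2.imwrite("pics/sc1.png",cv2.resize(a[180:260,190:320],None,fx=6,fy=6,interpolation=cv2.INTER_CUBIC))
cv2.imwrite("pics/tc1.png",cv2.resize(b[190:270,300:410],None,fx=7,fy=7,interpolation=cv2.INTER_CUBIC))
cv2.imwrite("pics/tc2.png",cv2.resize(b[80:240,170:300],None,fx=3.7,fy=3.7,interpolation=cv2.INTER_CUBIC))
cv2.imwrite("pics/sc2.png",cv2.resize(a[260:420,220:400],None,fx=3.7,fy=3.7,interpolation=cv2.INTER_CUBIC))
E
```

```text
(no output)
```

View pics/sc1.png

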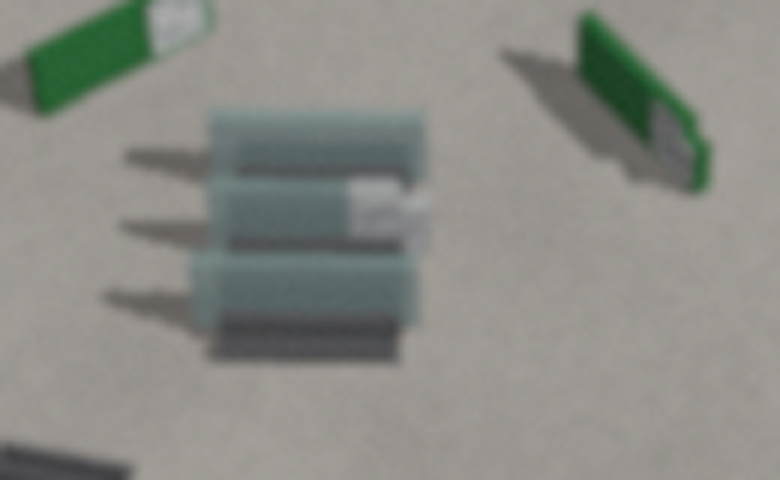

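View pics/tc1.png

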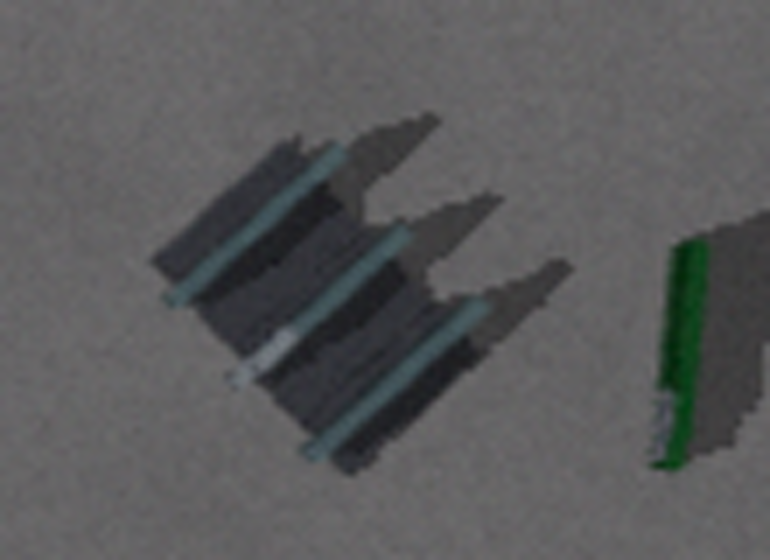

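View pics/tc2.png

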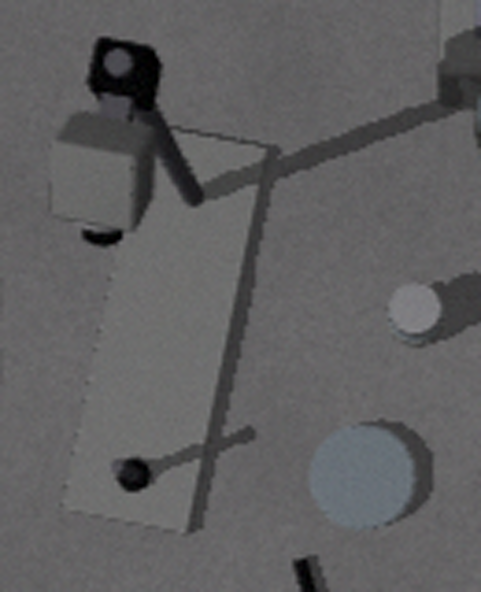

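View pics/sc2.png

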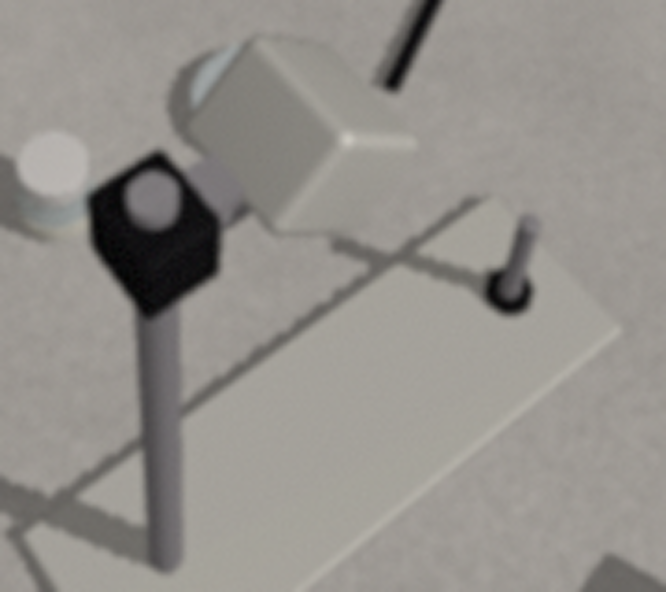

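The candidates are:
- the middle slide in the large rack, scene (252,214) / top (345,233), with white frosting and a notch;
- green look-alikes at scene (210,187) and (297,196);
- a smaller grey rack at scene (195,268).

I choose the middle slide. Its frosted end is towards top-image (334,244).

```bash
cat > h.py <<'E'
import numpy as np
from scipy.spatial.transform import Rotation as Ro
from cell import arm
def ray(n,u,v):
    c=arm.camera_params(n);d=c['R'].T@np.linalg.inv(c['K'])@[u,v,1];return -c['R'].T@c['t'],d
def onz(n,u,v,z):
    o,d=ray(n,u,v);return o+d*(z-o[2])/d[2]
def proj(n,X):
    c=arm.camera_params(n);p=c['K']@(c['R']@np.asarray(X)+c['t']);return p[:2]/p[2]
def wproj(X,p,Rm):
    c=arm.camera_params("wrist");T=np.linalg.inv(c['tool_from_camera'])
    q=T[:3,:3]@(Rm.T@(np.asarray(X)-p))+T[:3,3]
    th=np.arctan2(np.hypot(q[0],q[1]),q[2]);f=c['K'][0,0];s=th*f/np.hypot(q[0],q[1])
    return q[:2]*s+c['K'][:2,2]
def wonz(u,v,z,p,Rm):
    c=arm.camera_params("wrist");T=c['tool_from_camera'];d=np.array([u,v])-c['K'][:2,2];r=np.hypot(*d);th=r/c['K'][0,0]
    q=np.r_[d/r*np.sin(th),np.cos(th)]; d=Rm@T[:3,:3]@q;o=Rm@T[:3,3]+p
    return o+d*(z-o[2])/d[2]
E
python3 - <<'E'
from h import *
P=lambda u,v:(300+u/7-.5+.07,190+v/7-.43)
for a,b in [((340,150),(172,298)),((405,232),(236,380)),((482,303),(310,455))]:
    A=onz("top",*P(*a),.044);B=onz("top",*P(*b),.044);print(A.round(4),B.round(4),((A+B)/2).round(4),np.linalg.norm(A-B),np.degrees(np.arctan2(*(B-A)[1::-1])))
S=lambda u,v:(190+u/6-.4,180+v/6-.4)
print("scene mid top edge", onz("scene",*S(212,180),.046), onz("scene",*S(345,180),.046))
Q=lambda u,v:(170+u/3.7-.35,80+v/3.7-.35)
for n,q,z in [("postbase",(133,475),.015),("plateTR",(277,150),.012),("plateTL?",(170,125),.012),("plBL",(65,510),.012),("plBR",(192,532),.012),("colbase",(195,200),.012)]: print(n,onz("top",*Q(*q),z).round(4))
W=lambda u,v:(220+u/3.7-.35,260+v/3.7-.35)
for n,q,z in [("posttop",(530,220),.095),("postbase",(509,292),.014),("plcorner",(620,330),.012),("plc2",(490,195),.012),("colbase",(165,565),.012)]: print("s",n,onz("scene",*W(*q),z).round(4))
s=arm.observe();print(Ro.from_rotvec(s['ee_rot']).as_matrix().round(3))
E
```

```text
[ 0.5555 -0.2264  0.044 ] [ 0.4905 -0.1531  0.044 ] [ 0.523  -0.1898  0.044 ] 0.0979676841741156 131.557563293248
[ 0.5198 -0.2545  0.044 ] [ 0.4551 -0.1808  0.044 ] [ 0.4874 -0.2176  0.044 ] 0.09805876273262229 131.30546467598748
[ 0.4891 -0.2876  0.044 ] [ 0.4229 -0.2127  0.044 ] [ 0.456  -0.2502  0.044 ] 0.0999950554115448 131.4750043789035
scene mid top edge [ 0.5154107 -0.2553849  0.046    ] [ 0.47472252 -0.21196715  0.046     ]
postbase [0.5649 0.215  0.015 ]
plateTR [0.8463 0.0972 0.012 ]
plateTL? [0.868  0.1897 0.012 ]
plBL [0.5351 0.2725 0.012 ]
plBR [0.5171 0.1646 0.012 ]
colbase [0.8023 0.167  0.012 ]
s posttop [0.5638 0.2145 0.095 ]
s postbase [0.5643 0.2155 0.014 ]
s plcorner [0.5391 0.2757 0.012 ]
s plc2 [0.5183 0.1696 0.012 ]
s colbase [0.8088 0.172  0.012 ]
[[ 0.423 -0.001  0.906]
 [-0.906  0.001  0.423]
 [-0.001 -1.    -0.   ]]
```

```bash
cat >> h.py <<'E'
yaw=np.radians(131.6); C=np.array([.4886,-.2190,.006])
def slideR(): 
    xs=np.array([np.cos(yaw),np.sin(yaw),0]);return np.c_[xs,np.cross([0,0,1],xs),[0,0,1]]
RT=np.c_[[0,-1,0],[0,0,-1],[1,0,0]].astype(float)  # tool axes in slide frame (cols x,y,z)
def graspR(): return slideR()@RT
def cur():
    s=arm.observe();return s['position'],Ro.from_rotvec(s['ee_rot']).as_matrix(),s
def plan(pt,Rt,n,p=None,R=None):
    if p is None: p,R,_=cur()
    tot=Ro.from_matrix(R.T@Rt).as_rotvec();out=[]
    print("need",np.linalg.norm(pt-p),np.degrees(np.linalg.norm(tot)))
    Rc=R
    for i in range(n):
        q=p+(pt-p)*(i+1)/n
        pc=p+(pt-p)*i/n
        d=Rc.T@(q-pc)*100; print([*d.round(2),*(tot/n).round(3)])
        Rc=Rc@Ro.from_rotvec(tot/n).as_matrix()
E
python3 - <<'E'
from h import *
R=slideR();pt=C+R@[-.018,0,0];pt[2]=.17
print(pt);plan(pt,graspR(),11)
E
```

```text
[ 0.50055067 -0.23246037  0.17      ]
need 0.4156436103656351 106.57916736573713
[np.float64(-1.84), np.float64(0.68), np.float64(3.23), np.float64(-0.0), np.float64(-0.169), np.float64(-0.0)]
[np.float64(-1.27), np.float64(0.68), np.float64(3.49), np.float64(-0.0), np.float64(-0.169), np.float64(-0.0)]
[np.float64(-0.66), np.float64(0.68), np.float64(3.66), np.float64(-0.0), np.float64(-0.169), np.float64(-0.0)]
[np.float64(-0.04), np.float64(0.68), np.float64(3.72), np.float64(-0.0), np.float64(-0.169), np.float64(-0.0)]
[np.float64(0.59), np.float64(0.68), np.float64(3.67), np.float64(-0.0), np.float64(-0.169), np.float64(-0.0)]
[np.float64(1.2), np.float64(0.68), np.float64(3.52), np.float64(-0.0), np.float64(-0.169), np.float64(-0.0)]
[np.float64(1.77), np.float64(0.68), np.float64(3.27), np.float64(-0.0), np.float64(-0.169), np.float64(-0.0)]
[np.float64(2.3), np.float64(0.68), np.float64(2.92), np.float64(-0.0), np.float64(-0.169), np.float64(-0.0)]
[np.float64(2.76), np.float64(0.68), np.float64(2.49), np.float64(-0.0), np.float64(-0.169), np.float64(-0.0)]
[np.float64(3.14), np.float64(0.68), np.float64(1.99), np.float64(-0.0), np.float64(-0.169), np.float64(-0.0)]
[np.float64(3.43), np.float64(0.68), np.float64(1.44), np.float64(-0.0), np.float64(-0.169), np.float64(-0.0)]
```

move_arm(series=[{"x": -1.84,"y": 0.68,"z": 3.23,"ry": -0.169},{"x": -1.27,"y": 0.68,"z": 3.49,"ry": -0.169},{"x": -0.66,"y": 0.68,"z": 3.66,"ry": -0.169},{"x": -0.04,"y": 0.68,"z": 3.72,"ry": -0.169},{"x": 0.59,"y": 0.68,"z": 3.67,"ry": -0.169},{"x": 1.2,"y": 0.68,"z": 3.52,"ry": -0.169},{"x": 1.77,"y": 0.68,"z": 3.27,"ry": -0.169},{"x": 2.3,"y": 0.68,"z": 2.92,"ry": -0.169},{"x": 2.76,"y": 0.68,"z": 2.49,"ry": -0.169},{"x": 3.14,"y": 0.68,"z": 1.99,"ry": -0.169},{"x": 3.43,"y": 0.68,"z": 1.44,"ry": -0.169},{}], jaw=2.6, newtons=10)

```text
invalid input
```

```bash
python3 - <<'E'
from h import *
import cv2
p,Rm,s=cur();print(p,Rm.round(3),s['joints'].round(2),s['width'],s['clock'],s['force'])
cv2.imwrite("pics/w1.png",arm.get_image("wrist"))
R=slideR()
for X in [(-.05,0,.04),(.05,0,.03),(-.018,0,.04),(.032,-.004,.02)]: print(X,wproj(C+R@np.array(X),p,Rm).round(1))
pt=C+R@[-.018,0,0];pt[2]=.17
plan(pt,graspR(),2)
E
```

```text
[ 0.26421328 -0.56601542  0.24513505] [[ 0.423 -0.001  0.906]
 [-0.906  0.001  0.423]
 [-0.001 -1.    -0.   ]] [ 1.03  0.44  0.03  1.57 -0.01  1.13 -0.08] 0.999030521111369 0.15 [ 0.26575114  0.42950245 -0.24810846]
(-0.05, 0, 0.04) [138.5 -98.6]
(0.05, 0, 0.03) [ 74.8 -60.4]
(-0.018, 0, 0.04) [115.7 -87.9]
(0.032, -0.004, 0.02) [ 89.2 -65.9]
need 0.4157157697171417 106.57650961735332
[np.float64(-10.12), np.float64(3.77), np.float64(17.76), np.float64(-0.0), np.float64(-0.93), np.float64(-0.0)]
[np.float64(8.19), np.float64(3.76), np.float64(18.73), np.float64(-0.0), np.float64(-0.93), np.float64(-0.0)]
```

View pics/w1.png

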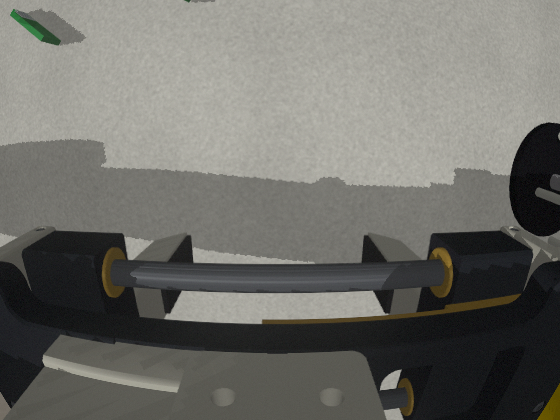

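The call was refused, probably because of the empty row or missing fields. I'll send full rows.

move_arm(series=[{"x": -1.84,"y": 0.68,"z": 3.23,"rx": 0,"ry": -0.169,"rz": 0},{"x": -1.27,"y": 0.68,"z": 3.49,"rx": 0,"ry": -0.169,"rz": 0},{"x": -0.66,"y": 0.68,"z": 3.66,"rx": 0,"ry": -0.169,"rz": 0},{"x": -0.04,"y": 0.68,"z": 3.72,"rx": 0,"ry": -0.169,"rz": 0},{"x": 0.59,"y": 0.68,"z": 3.67,"rx": 0,"ry": -0.169,"rz": 0},{"x": 1.2,"y": 0.68,"z": 3.52,"rx": 0,"ry": -0.169,"rz": 0},{"x": 1.77,"y": 0.68,"z": 3.27,"rx": 0,"ry": -0.169,"rz": 0},{"x": 2.3,"y": 0.68,"z": 2.92,"rx": 0,"ry": -0.169,"rz": 0},{"x": 2.76,"y": 0.68,"z": 2.49,"rx": 0,"ry": -0.169,"rz": 0},{"x": 3.14,"y": 0.68,"z": 1.99,"rx": 0,"ry": -0.169,"rz": 0},{"x": 3.43,"y": 0.68,"z": 1.44,"rx": 0,"ry": -0.169,"rz": 0},{"x": 0,"y": 0,"z": 0,"rx": 0,"ry": 0,"rz": 0}], jaw=2.6, newtons=10)

```text
clock: 1.7
position: [0.4979, -0.2167, 0.1665]
ee_rot: [-1.481, -0.612, 0.614]
force: [-0.7, 0.0, 0.3]
width: 0.283
```

```bash
python3 - <<'E'
from h import *
import cv2
p,Rm,s=cur();print(p,Rm.round(3),s['joints'].round(2),s['width'],s['clock'],s['force'])
cv2.imwrite("pics/w2.png",arm.get_image("wrist"))
R=slideR()
for X in [(-.05,0,.04),(.05,0,.03),(-.018,0,.04),(.032,-.004,.02)]: print(X,wproj(C+R@np.array(X),p,Rm).round(1))
pt=C+R@[-.018,0,0];pt[2]=.17
plan(pt,graspR(),2)
E
```

```text
[ 0.49794631 -0.21670222  0.16653871] [[ 0.708 -0.002 -0.706]
 [ 0.706  0.001  0.708]
 [-0.001 -1.     0.002]] [ 0.69  0.44 -0.51  1.84  0.26  0.93  0.85] 0.2833262514305712 1.7 [-0.65897805  0.03932216  0.3310967 ]
(-0.05, 0, 0.04) [264.3 253.2]
(0.05, 0, 0.03) [270.8 136. ]
(-0.018, 0, 0.04) [266.1 218.3]
(0.032, -0.004, 0.02) [274.4 156.3]
need 0.014620507976302433 3.09223358091419
[np.float64(-0.36), np.float64(-0.17), np.float64(-0.61), np.float64(-0.001), np.float64(0.027), np.float64(-0.001)]
[np.float64(-0.35), np.float64(-0.17), np.float64(-0.62), np.float64(-0.001), np.float64(0.027), np.float64(-0.001)]
```

View pics/w2.png

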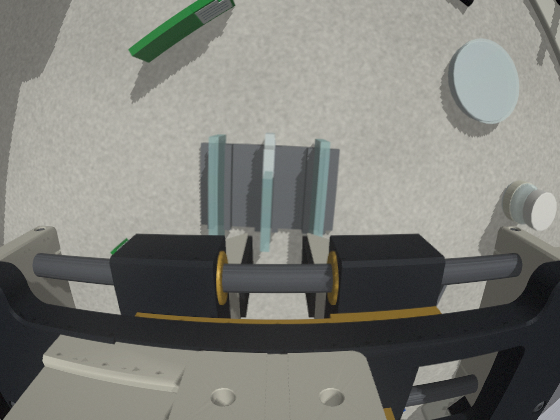

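```bash
python3 - <<'E'
import cv2
b=cv2.imread("pics/w2.png")
cv2.imwrite("pics/w2c.png",cv2.resize(b[125:260,195:345],None,fx=4.4,fy=4.4,interpolation=cv2.INTER_CUBIC))
E
```

```text
(no output)
```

View pics/w2c.png

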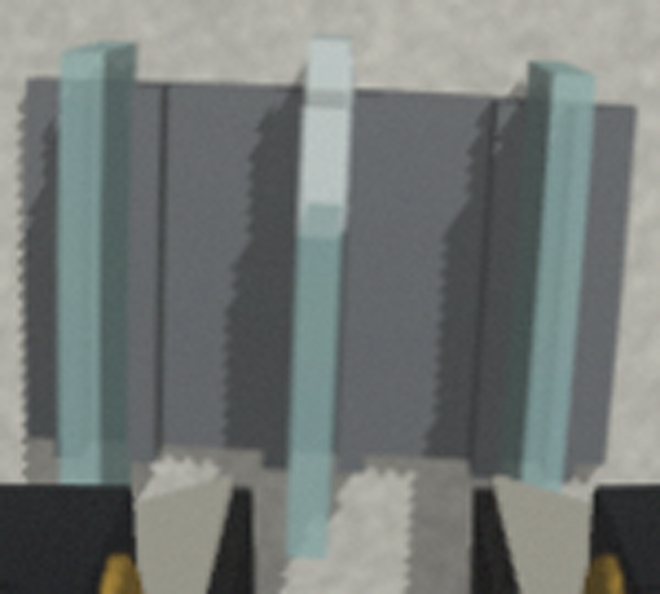

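The crop shows the middle slide with its frosted end and notch step at about (270,148) and its clear end at about (265,251). That confirms the choice.

```bash
python3 - <<'E'
from h import *
p=np.array([ 0.49794631,-0.21670222,0.16653871]);s=arm.observe();Rm=Ro.from_rotvec(s['ee_rot']).as_matrix()
f=lambda u,v:(195+u/4.4-.4,125+v/4.4-.4)
A=wonz(*f(307,555),.046,p,Rm);B=wonz(*f(329,98),.046,p,Rm);M=wonz(*f(321,220),.046,p,Rm)
print(A,B,M,np.linalg.norm(A-B),np.degrees(np.arctan2(*(B-A)[1::-1])))
R=slideR()
for X in (A,B,M): print((R.T@(X-C)).round(4))
L0=wonz(*f(80,482),.046,p,Rm);L1=wonz(*f(85,52),.046,p,Rm)
R0=wonz(*f(542,482),.046,p,Rm);R1=wonz(*f(562,70),.046,p,Rm)
for X in (L0,L1,R0,R1): print((R.T@(X-C)).round(4))
E
```

```text
[ 0.51995249 -0.25494282  0.046     ] [ 0.46060476 -0.18808929  0.046     ] [ 0.47537181 -0.20522932  0.046     ] 0.08939545216623984 131.59635216079806
[-0.0477  0.0004  0.04  ]
[0.0417 0.0004 0.04  ]
[0.0191 0.0007 0.04  ]
[-0.0351  0.0457  0.04  ]
[0.0483 0.0456 0.04  ]
[-0.0299 -0.0446  0.04  ]
[ 0.0494 -0.0417  0.04  ]
```

```bash
sed -i 's/^yaw=.*/yaw=np.radians(131.6); C=np.array([.4874,-.2181,.006])/' h.py; python3 - <<'E'
from h import *
p,Rm,s=cur();print(p)
R=slideR();pt=C+R@[-.019,0,0];pt[2]=.09
print(pt);plan(pt,graspR(),5)
E
```

```text
[ 0.49708563 -0.21866195  0.16663006]
[ 0.5000146  -0.23230816  0.09      ]
need 0.07789072275087024 3.09223358091419
[np.float64(-0.15), np.float64(1.53), np.float64(-0.24), np.float64(-0.0), np.float64(0.011), np.float64(-0.0)]
[np.float64(-0.15), np.float64(1.53), np.float64(-0.24), np.float64(-0.0), np.float64(0.011), np.float64(-0.0)]
[np.float64(-0.14), np.float64(1.53), np.float64(-0.24), np.float64(-0.0), np.float64(0.011), np.float64(-0.0)]
[np.float64(-0.14), np.float64(1.53), np.float64(-0.24), np.float64(-0.0), np.float64(0.011), np.float64(-0.0)]
[np.float64(-0.14), np.float64(1.53), np.float64(-0.24), np.float64(-0.0), np.float64(0.011), np.float64(-0.0)]
```

move_arm(series=[{"x": -0.15,"y": 1.0,"z": -0.4,"rx": 0,"ry": 0.02,"rz": 0},{"x": -0.15,"y": 1.4,"z": -0.4,"rx": 0,"ry": 0.02,"rz": 0},{"x": -0.15,"y": 1.6,"z": -0.3,"rx": 0,"ry": 0.014,"rz": 0},{"x": -0.15,"y": 1.6,"z": -0.1,"rx": 0,"ry": 0,"rz": 0},{"x": -0.1,"y": 1.0,"z": 0,"rx": 0,"ry": 0,"rz": 0},{"x": 0,"y": 0,"z": 0,"rx": 0,"ry": 0,"rz": 0}])

```text
clock: 2.5
position: [0.4972, -0.2372, 0.0946]
ee_rot: [-1.497, -0.553, 0.562]
force: [-0.6, -0.3, 0.7]
width: 0.281
```

```bash
python3 - <<'E'
from h import *
import cv2
p,Rm,s=cur();print(p,s['width'],s['force'])
R=slideR();pt=C+R@[-.019,0,0];pt[2]=.09
print("slide frame",(R.T@(p-C)).round(4))
for X in [(-.05,0,.04),(.014,0,.04),(.038,0,.04)]: print(X,wproj(C+R@np.array(X),p,Rm).round(1))
b=arm.get_image("wrist");cv2.imwrite("pics/w3.png",b)
p,Rm,s=cur();print("slide frame",(R.T@(p-C)).round(4))
pt[2]=.04;plan(pt,graspR(),5)
E
```

```text
[ 0.49717275 -0.23719311  0.09455586] 0.2807024786170344 [-0.57806868 -0.25576307  0.74728693]
slide frame [-0.0208  0.0054  0.0886]
(-0.05, 0, 0.04) [286.5 275.4]
(0.014, 0, 0.04) [286.1 177.5]
(0.038, 0, 0.04) [285.7 136.7]
slide frame [-0.021   0.0051  0.0891]
need 0.05533567624803237 0.8154999805906855
[np.float64(0.11), np.float64(1.1), np.float64(0.04), np.float64(-0.0), np.float64(-0.003), np.float64(-0.001)]
[np.float64(0.11), np.float64(1.1), np.float64(0.04), np.float64(-0.0), np.float64(-0.003), np.float64(-0.001)]
[np.float64(0.1), np.float64(1.1), np.float64(0.04), np.float64(-0.0), np.float64(-0.003), np.float64(-0.001)]
[np.float64(0.1), np.float64(1.1), np.float64(0.04), np.float64(-0.0), np.float64(-0.003), np.float64(-0.001)]
[np.float64(0.1), np.float64(1.1), np.float64(0.04), np.float64(-0.0), np.float64(-0.003), np.float64(-0.001)]
```

View pics/w3.png

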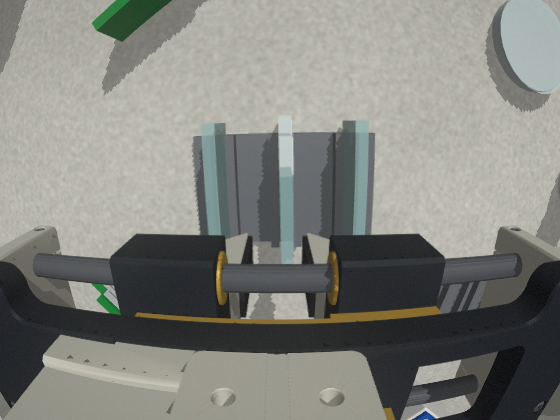

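```bash
python3 - <<'E'
import cv2
b=cv2.imread("pics/w3.png")
cv2.imwrite("pics/w3c.png",cv2.resize(b[100:280,190:380],None,fx=3.3,fy=3.3,interpolation=cv2.INTER_CUBIC))
E
```

```text
(no output)
```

View pics/w3c.png

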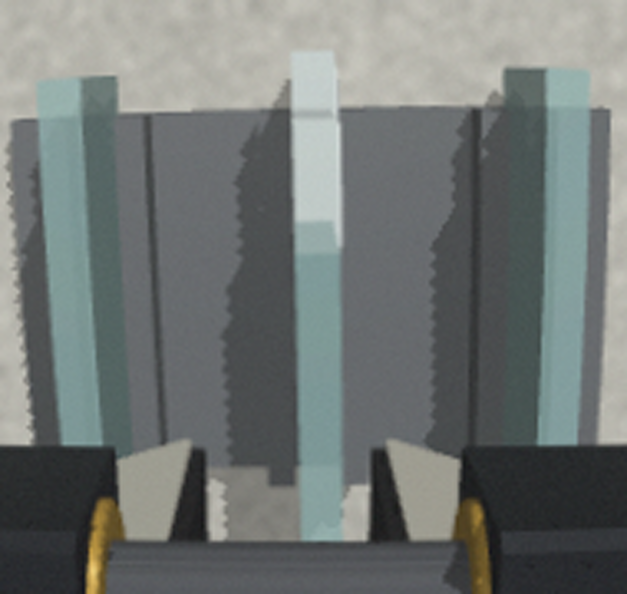

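move_arm(series=[{"x": 0.4,"y": 0,"z": 0,"rx": 0,"ry": 0,"rz": 0},{"x": 0.1,"y": 0,"z": 0.1,"rx": 0,"ry": -0.014,"rz": 0},{"x": 0,"y": 0,"z": 0,"rx": 0,"ry": 0,"rz": 0}])

```text
clock: 2.92
position: [0.502, -0.2326, 0.0964]
ee_rot: [-1.496, -0.567, 0.573]
force: [-0.7, -0.3, -0.1]
width: 0.286
```

```bash
python3 - <<'E'
from h import *
p,Rm,s=cur();print(p,s['width'],s['force'],s['dq'].round(3))
R=slideR();pt=C+R@[-.019,0,0]
print("slide frame",(R.T@(p-C)).round(4))
pt[2]=.04;plan(pt,graspR(),5)
E
```

```text
[ 0.50203059 -0.23258363  0.09640183] 0.2860723904087778 [-0.73068608 -0.30796705 -0.14832899] [-0.002 -0.003  0.    -0.004 -0.001  0.002 -0.003]
slide frame [-0.0205 -0.0013  0.0904]
need 0.05643852156090961 0.2633993652612759
[np.float64(-0.02), np.float64(1.13), np.float64(0.03), np.float64(-0.0), np.float64(0.001), np.float64(-0.001)]
[np.float64(-0.02), np.float64(1.13), np.float64(0.03), np.float64(-0.0), np.float64(0.001), np.float64(-0.001)]
[np.float64(-0.02), np.float64(1.13), np.float64(0.03), np.float64(-0.0), np.float64(0.001), np.float64(-0.001)]
[np.float64(-0.02), np.float64(1.13), np.float64(0.03), np.float64(-0.0), np.float64(0.001), np.float64(-0.001)]
[np.float64(-0.03), np.float64(1.13), np.float64(0.03), np.float64(-0.0), np.float64(0.001), np.float64(-0.001)]
```

The notch step at v≈136 and the boundary at v≈176 match the predictions of 137 and 177. Next is the descent.

move_arm(series=[{"x": -0.1,"y": 0.8,"z": 0.1,"rx": 0,"ry": 0,"rz": 0},{"x": 0,"y": 1.2,"z": 0,"rx": 0,"ry": 0,"rz": 0},{"x": 0,"y": 1.0,"z": 0,"rx": 0,"ry": 0,"rz": 0},{"x": 0,"y": 0,"z": 0,"rx": 0,"ry": 0,"rz": 0}])

```text
clock: 3.42
position: [0.5, -0.2327, 0.064]
ee_rot: [-1.496, -0.567, 0.573]
force: [0.4, 0.3, 0.0]
width: 0.282
```

```bash
python3 - <<'E'
from h import *
p,Rm,s=cur();print(p,s['width'],s['force'],s['dq'].round(3))
R=slideR();pt=C+R@[-.019,0,0]
print("slide frame",(R.T@(p-C)).round(4))
pt[2]=.04;plan(pt,graspR(),2)
E
```

```text
[ 0.50002415 -0.23265532  0.06399384] 0.28229629543682355 [0.44171975 0.26535789 0.02764058] [-0.    -0.004 -0.002 -0.005 -0.     0.002 -0.   ]
slide frame [-0.0193  0.0002  0.058 ]
need 0.02399635303868142 0.2781208440346378
[np.float64(0.02), np.float64(1.2), np.float64(0.01), np.float64(-0.0), np.float64(0.001), np.float64(-0.002)]
[np.float64(0.01), np.float64(1.2), np.float64(0.01), np.float64(-0.0), np.float64(0.001), np.float64(-0.002)]
```

move_arm(series=[{"x": 0,"y": 0.8,"z": 0,"rx": 0,"ry": 0,"rz": 0},{"x": 0,"y": 0.9,"z": 0,"rx": 0,"ry": 0,"rz": 0},{"x": 0,"y": 0.3,"z": 0,"rx": 0,"ry": 0,"rz": 0},{"x": 0,"y": 0,"z": 0,"rx": 0,"ry": 0,"rz": 0}])

```text
clock: 3.92
position: [0.5001, -0.2327, 0.0425]
ee_rot: [-1.496, -0.567, 0.573]
force: [-0.7, 0.3, -0.2]
width: 0.286
```

```bash
python3 - <<'E'
from h import *
import cv2
p,Rm,s=cur();print(p,s['width'],s['force'],s['dq'].round(3))
R=slideR();pt=C+R@[-.019,0,0]
print("slide frame",(R.T@(p-C)).round(4))
cv2.imwrite("pics/w4.png",arm.get_image("wrist"))
E
```

```text
[ 0.50005959 -0.23269708  0.04245625] 0.2861862798990425 [-0.73511829  0.26023029 -0.19878095] [ 0.     0.002 -0.     0.     0.001 -0.002 -0.001]
slide frame [-0.0193  0.0002  0.0365]
```

View pics/w4.png

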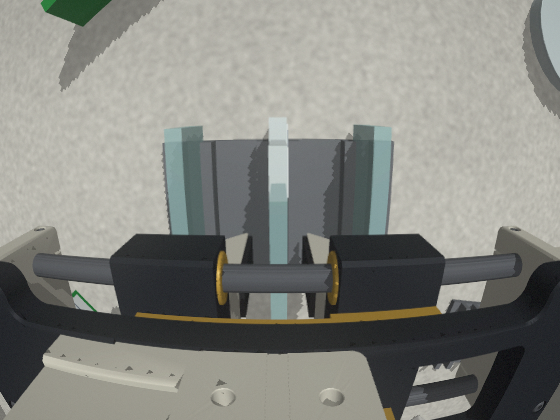

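Slide column is 279, centred between the fingers (227–329). Now I'll close gently.

move_arm(series=[{"x": 0,"y": 0,"z": 0,"rx": 0,"ry": 0,"rz": 0},{"x": 0,"y": 0,"z": 0,"rx": 0,"ry": 0,"rz": 0},{"x": 0,"y": 0,"z": 0,"rx": 0,"ry": 0,"rz": 0},{"x": 0,"y": 0,"z": 0,"rx": 0,"ry": 0,"rz": 0},{"x": 0,"y": 0,"z": 0,"rx": 0,"ry": 0,"rz": 0},{"x": 0,"y": 0,"z": 0,"rx": 0,"ry": 0,"rz": 0}], jaw=0.4, newtons=9)

```text
clock: 4.72
position: [0.5004, -0.2329, 0.0432]
ee_rot: [-1.496, -0.567, 0.573]
force: [-0.3, -0.2, -0.6]
width: 0.086
```

move_arm(series=[{"x": 0,"y": -0.5,"z": 0,"rx": 0,"ry": 0,"rz": 0},{"x": 0,"y": -0.9,"z": 0,"rx": 0,"ry": 0,"rz": 0},{"x": 0,"y": -1.2,"z": 0,"rx": 0,"ry": 0,"rz": 0},{"x": 0,"y": -1.5,"z": 0,"rx": 0,"ry": 0,"rz": 0},{"x": 0,"y": -2.0,"z": 0,"rx": 0,"ry": 0,"rz": 0},{"x": 0,"y": -2.0,"z": 0,"rx": 0,"ry": 0,"rz": 0},{"x": 0,"y": -2.0,"z": 0,"rx": 0,"ry": 0,"rz": 0},{"x": 0,"y": -2.0,"z": 0,"rx": 0,"ry": 0,"rz": 0},{"x": 0,"y": -1.5,"z": 0,"rx": 0,"ry": 0,"rz": 0},{"x": 0,"y": 0,"z": 0,"rx": 0,"ry": 0,"rz": 0}])

```text
clock: 5.98
position: [0.5014, -0.2323, 0.1914]
ee_rot: [-1.5, -0.571, 0.57]
force: [-0.8, -0.6, -1.3]
width: 0.089
```

```bash
python3 - <<'E'
from h import *
import cv2
p,Rm,s=cur();print(p,s['joints'].round(2),s['width'],s['force'],s['dq'].round(3))
cv2.imwrite("pics/w5.png",arm.get_image("wrist"))
cv2.imwrite("pics/s5.png",arm.get_image("scene"))
E
```

```text
[ 0.50142296 -0.23232888  0.19135052] [ 0.71  0.42 -0.5   1.79  0.24  0.99  0.83] 0.0893634649570026 [-0.77507174 -0.56838311 -1.25241462] [ 0.001  0.007  0.004  0.017 -0.001 -0.001 -0.   ]
```

View pics/w5.png

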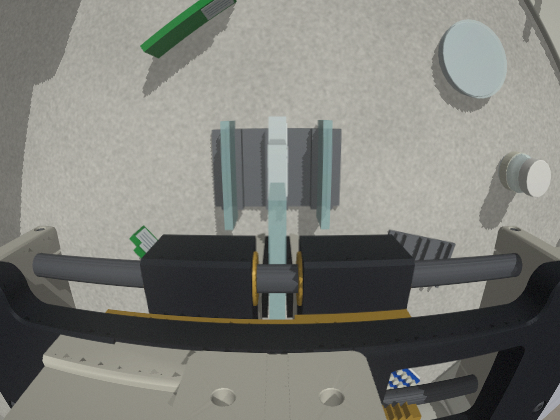

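View pics/s5.png

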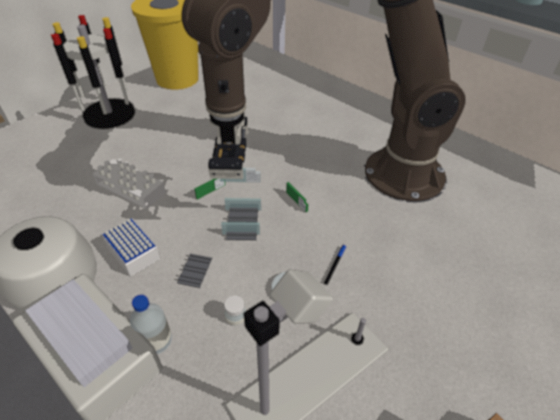

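```bash
cat >> h.py <<'E'
F=np.array([.5645,.215,.170]); a=np.radians(-10.7); rx=np.array([np.cos(a),np.sin(a),0]);ez=np.array([0,0,1.])
nn=(rx+ez)/2**.5; ty=(rx-ez)/2**.5; Rf=np.c_[nn,ty,np.cross(nn,ty)]
off=np.array([.004,.017,.0513]); Pf=F-Rf@off
E
python3 - <<'E'
from h import *
print(Rf.round(3),Pf)
p,Rm,s=cur()
plan(Pf-.03*rx+.06*ez,Rf,12)
E
```

```text
[[ 0.695  0.695  0.186]
 [-0.131 -0.131  0.983]
 [ 0.707 -0.707  0.   ]] [0.54038425 0.16734897 0.17919239]
need 0.40824038165296256 68.10459608335078
[np.float64(2.31), np.float64(-0.42), np.float64(2.46), np.float64(-0.03), np.float64(0.072), np.float64(-0.061)]
[np.float64(2.15), np.float64(-0.36), np.float64(2.61), np.float64(-0.03), np.float64(0.072), np.float64(-0.061)]
[np.float64(1.98), np.float64(-0.32), np.float64(2.75), np.float64(-0.03), np.float64(0.072), np.float64(-0.061)]
[np.float64(1.79), np.float64(-0.29), np.float64(2.88), np.float64(-0.03), np.float64(0.072), np.float64(-0.061)]
[np.float64(1.6), np.float64(-0.27), np.float64(2.99), np.float64(-0.03), np.float64(0.072), np.float64(-0.061)]
[np.float64(1.39), np.float64(-0.27), np.float64(3.09), np.float64(-0.03), np.float64(0.072), np.float64(-0.061)]
[np.float64(1.18), np.float64(-0.28), np.float64(3.18), np.float64(-0.03), np.float64(0.072), np.float64(-0.061)]
[np.float64(0.97), np.float64(-0.31), np.float64(3.25), np.float64(-0.03), np.float64(0.072), np.float64(-0.061)]
[np.float64(0.75), np.float64(-0.36), np.float64(3.3), np.float64(-0.03), np.float64(0.072), np.float64(-0.061)]
[np.float64(0.54), np.float64(-0.42), np.float64(3.33), np.float64(-0.03), np.float64(0.072), np.float64(-0.061)]
[np.float64(0.32), np.float64(-0.49), np.float64(3.35), np.float64(-0.03), np.float64(0.072), np.float64(-0.061)]
[np.float64(0.11), np.float64(-0.58), np.float64(3.35), np.float64(-0.03), np.float64(0.072), np.float64(-0.061)]
```

move_arm(series=[{"x": 1.4,"y": -0.4,"z": 1.5,"rx": -0.02,"ry": 0.04,"rz": -0.035},{"x": 2.15,"y": -0.4,"z": 2.5,"rx": -0.03,"ry": 0.072,"rz": -0.061},{"x": 2.0,"y": -0.3,"z": 2.7,"rx": -0.03,"ry": 0.072,"rz": -0.061},{"x": 1.8,"y": -0.3,"z": 2.8,"rx": -0.03,"ry": 0.072,"rz": -0.061},{"x": 1.6,"y": -0.3,"z": 2.9,"rx": -0.03,"ry": 0.072,"rz": -0.061},{"x": 1.0,"y": -0.3,"z": 2.0,"rx": -0.02,"ry": 0.05,"rz": -0.04}])

```text
clock: 6.82
position: [0.5005, -0.0533, 0.2083]
ee_rot: [-1.571, -0.539, -0.023]
force: [0.4, -0.9, -0.4]
width: 0.088
```

```bash
python3 - <<'E'
from h import *
p,Rm,s=cur();print(p,s['joints'].round(2),s['width'],s['force'],(np.degrees(Ro.from_matrix(Rm.T@Rf).as_rotvec())).round(1))
plan(Pf-.03*rx+.06*ez,Rf,8)
E
```

```text
[ 0.50054929 -0.05334297  0.20827259] [ 0.52  0.16 -0.54  2.16  0.13  0.49  0.22] 0.08827006091742874 [ 0.36605235 -0.86746088 -0.42441611] [-11.2  27.2 -23.4]
need 0.22859955520539524 37.561110946672116
[np.float64(1.15), np.float64(-0.25), np.float64(2.6), np.float64(-0.025), np.float64(0.059), np.float64(-0.051)]
[np.float64(1.01), np.float64(-0.26), np.float64(2.66), np.float64(-0.025), np.float64(0.059), np.float64(-0.051)]
[np.float64(0.86), np.float64(-0.27), np.float64(2.71), np.float64(-0.025), np.float64(0.059), np.float64(-0.051)]
[np.float64(0.72), np.float64(-0.3), np.float64(2.75), np.float64(-0.025), np.float64(0.059), np.float64(-0.051)]
[np.float64(0.57), np.float64(-0.34), np.float64(2.78), np.float64(-0.025), np.float64(0.059), np.float64(-0.051)]
[np.float64(0.42), np.float64(-0.38), np.float64(2.8), np.float64(-0.025), np.float64(0.059), np.float64(-0.051)]
[np.float64(0.28), np.float64(-0.43), np.float64(2.81), np.float64(-0.025), np.float64(0.059), np.float64(-0.051)]
[np.float64(0.13), np.float64(-0.49), np.float64(2.81), np.float64(-0.025), np.float64(0.059), np.float64(-0.051)]
```

move_arm(series=[{"x": 1.1,"y": -0.3,"z": 2.0,"rx": -0.025,"ry": 0.059,"rz": -0.051},{"x": 1.0,"y": -0.3,"z": 2.6,"rx": -0.025,"ry": 0.059,"rz": -0.051},{"x": 0.9,"y": -0.3,"z": 2.7,"rx": -0.025,"ry": 0.059,"rz": -0.051},{"x": 0.5,"y": -0.3,"z": 2.0,"rx": -0.02,"ry": 0.05,"rz": -0.04}])

```text
clock: 7.32
position: [0.5027, 0.0343, 0.2196]
ee_rot: [-1.583, -0.509, -0.335]
force: [1.1, 0.0, -1.0]
width: 0.087
```

```bash
python3 - <<'E'
from h import *
p,Rm,s=cur();print(p,s['joints'].round(2),s['width'],s['force'],(np.degrees(Ro.from_matrix(Rm.T@Rf).as_rotvec())).round(1))
plan(Pf-.03*rx+.06*ez,Rf,5)
E
```

```text
[0.50270097 0.03425165 0.21964371] [ 0.1   0.07 -0.41  2.3   0.68  0.33 -0.78] 0.08686222543340262 [ 1.12447087  0.02370094 -1.04154398] [ -6.1  15.4 -13.8]
need 0.14027864280997354 21.60455071922935
[np.float64(0.67), np.float64(-0.32), np.float64(2.71), np.float64(-0.021), np.float64(0.054), np.float64(-0.048)]
[np.float64(0.54), np.float64(-0.35), np.float64(2.73), np.float64(-0.021), np.float64(0.054), np.float64(-0.048)]
[np.float64(0.41), np.float64(-0.38), np.float64(2.75), np.float64(-0.021), np.float64(0.054), np.float64(-0.048)]
[np.float64(0.28), np.float64(-0.42), np.float64(2.76), np.float64(-0.021), np.float64(0.054), np.float64(-0.048)]
[np.float64(0.15), np.float64(-0.47), np.float64(2.76), np.float64(-0.021), np.float64(0.054), np.float64(-0.048)]
```

```bash
cat > kin.py <<'E'
import numpy as np, itertools
from scipy.optimize import least_squares
from scipy.spatial.transform import Rotation as Ro
E=lambda ax,t:Ro.from_euler(ax,t).as_matrix()
D=[([1.03140253,.43525438,.02497444,1.57414191,-.01157307,1.13399716,-.07515319],[.26412337,-.56588944,.24490814],[-1.38394991,.88293737,-.88050244]),
([.69,.44,-.51,1.84,.26,.93,.85],[.49794631,-.21670222,.16653871],None),
([.71,.42,-.5,1.79,.24,.99,.83],[.50142296,-.23232888,.19135052],[-1.5,-.571,.57]),
([.52,.16,-.54,2.16,.13,.49,.22],[.50054929,-.05334297,.20827259],[-1.571,-.539,-.023]),
([.10,.07,-.41,2.3,.68,.33,-.78],[.5027,.03425,.21964],[-1.583,-.509,-.335])]
def fk(q,P,sg):
    h,a1,A,a2,B,a3,L=P
    s1,s3,s5,s7=sg
    R=E('z',s1*q[0]);p=R@[a1,0,h]
    R=R@E('y',q[1]);R=R@E('z',s3*q[2]);p=p+R@[a2,0,A]
    R=R@E('y',q[3]);p=p+R@[a3,0,0];R=R@E('z',s5*q[4]);p=p+R@[0,0,B]
    R=R@E('y',q[5]);R=R@E('z',s7*q[6]);p=p+R@[0,0,L]
    return p,R   # R: z=approach
# tool: y=approach(z), x radial at start -> tool axes in flange: fixed about z by yaw c
def tool(R,c): 
    M=R@E('z',c); return np.c_[M[:,0],M[:,2],-M[:,1]]
if __name__=="__main__":
    res=[]
    for sg in itertools.product([-1,1],repeat=4):
      if sg[0]==1: continue
      for c0 in (0,np.pi):
        def f(x):
            r=[]
            for q,p,w in D:
                pp,R=fk(q,x[:7],sg); r+=list((pp-p)*10)
                if w is not None: r+=list(Ro.from_matrix(tool(R,x[7]).T@Ro.from_rotvec(w).as_matrix()).as_rotvec())
            r+=list(np.array(x)[[1,3,5]]*.05)
            return r
        s=least_squares(f,[.3,0,.4,0,.4,0,.3,c0]);res.append((s.cost,sg,s.x.round(4),np.abs(f(s.x)[:-3]).max()))
    for r in sorted(res,key=lambda r:r[0])[:3]:print(r)
E
python3 - <<'E'
import kin;from h import *
p,Rm,s=cur();print(list(s['joints'].round(4)),p,s['ee_rot'])
E
python3 kin.py
```

```text
[np.float64(0.1041), np.float64(0.0724), np.float64(-0.4134), np.float64(2.303), np.float64(0.6762), np.float64(0.3296), np.float64(-0.7836)] [0.50270097 0.03425165 0.21964371] [-1.58307128 -0.50878165 -0.33457896]
(np.float64(0.1596925776111804), (-1, -1, -1, -1), array([ 0.2848,  0.0787,  0.6326, -0.0831,  0.4182,  0.0531,  0.4264,
        3.1385]), np.float64(0.4989058502370358))
(np.float64(0.1596925776111806), (-1, -1, -1, -1), array([ 0.2848,  0.0787,  0.6326, -0.0831,  0.4182,  0.0531,  0.4264,
        3.1385]), np.float64(0.49890585429001877))
(np.float64(1.007853229831024), (-1, -1, 1, -1), array([ 0.3955,  0.1751, -0.1679,  0.28  ,  0.2778,  0.0347, -0.2555,
        2.6928]), np.float64(0.8365585442032903))
```

```bash
cat > ax.py <<'E'
import numpy as np, itertools
from kin import D,Ro
D=[(d[0],Ro.from_rotvec(d[2]).as_matrix()) for d in D if d[2] is not None]
D[-1]=([.1041,.0724,-.4134,2.303,.6762,.3296,-.7836],Ro.from_rotvec([-1.58307128,-.50878165,-.33457896]).as_matrix())
ax=[v for i in range(3) for v in (np.eye(3)[i],-np.eye(3)[i])]
pre=[[[Ro.from_rotvec(a*q[j]).as_matrix() for a in ax] for j in range(7)] for q,_ in D]
res=[]
# R_k R_0^T = Pi_k Pi_0^T
pre=np.array(pre)
halfs={}
K=len(D)
left=list(itertools.product([4,5],range(6),range(6),range(6)));right=list(itertools.product(range(6),repeat=3))
Lm=np.array([[pre[k,0,l[0]]@pre[k,1,l[1]]@pre[k,2,l[2]]@pre[k,3,l[3]] for k in range(K)] for l in left])
Rm=np.array([[pre[k,4,r[0]]@pre[k,5,r[1]]@pre[k,6,r[2]] for k in range(K)] for r in right])
for i,l in enumerate(left):
    Pi=np.einsum('kab,rkbc->rkac',Lm[i],Rm)
    e=0
    for k in range(1,K):
        G=np.einsum('rab,rcb->rac',Pi[:,k],Pi[:,0]); e=e+np.linalg.norm(G-D[k][1]@D[0][1].T,axis=(1,2))**2
    for j in np.argsort(e)[:2]: res.append((e[j],l+right[j]))
names='+x -x +y -y +z -z'.split()
for e,c in sorted(res)[:8]: print(e,[names[k] for k in c])
E
python3 ax.py
```

```text
0.00047228415206212803 ['-z', '+y', '-z', '+y', '-z', '+y', '-z']
0.6288805603174377 ['-z', '-z', '-z', '-z', '+x', '-z', '+z']
0.6445557749140092 ['-z', '-z', '-z', '-y', '-y', '-y', '-z']
0.6956166886240683 ['-z', '+z', '-y', '-y', '+x', '-x', '+x']
0.69599254108518 ['-z', '+z', '-z', '-y', '+y', '-x', '+x']
0.7086459930679001 ['-z', '+x', '-z', '+x', '+y', '+x', '-z']
0.7169637828911185 ['-z', '-z', '-z', '+z', '+y', '+z', '+z']
0.7455130729853909 ['-z', '+y', '+x', '+x', '-x', '-y', '+y']
```

```bash
cat > kf.py <<'E'
from kin import *
D[-1]=([.1041,.0724,-.4134,2.303,.6762,.3296,-.7836],[0.50270097,0.03425165,0.21964371],[-1.58307128,-.50878165,-.33457896])
sg=(-1,-1,-1,-1)
rows=[];rhs=[]
for q,p,w in D:
    R=E('z',-q[0]);A=np.zeros((3,7))
    A[:,0]=[0,0,1];A[:,1]=R[:,0]
    R=R@E('y',q[1])@E('z',-q[2]);A[:,2]=R[:,2];A[:,3]=R[:,0]
    R=R@E('y',q[3]);A[:,5]=R[:,0];R=R@E('z',-q[4]);A[:,4]=R[:,2]
    R=R@E('y',q[5])@E('z',-q[6]);A[:,6]=R[:,2]
    print("approach",R[:,2].round(3), None if w is None else Ro.from_rotvec(w).as_matrix()[:,1].round(3), None if w is None else (R.T@Ro.from_rotvec(w).as_matrix()).round(2).tolist())
    rows.append(A);rhs.append(p)
A=np.vstack(rows);b=np.hstack(rhs)
for cols in ([0,2,4,6],[0,2,3,4,5,6],list(range(7))):
    x=np.linalg.lstsq(A[:,cols],b,rcond=None)[0];print(cols,x.round(4),(A[:,cols]@x-b).reshape(-1,3).round(4).tolist())
E
python3 kf.py
```

```text
approach [-0.001  0.001 -1.   ] [-0.001  0.001 -1.   ] [[-1.0, 0.0, 0.0], [0.0, 0.0, 1.0], [0.0, 1.0, -0.0]]
approach [-0.001  0.002 -1.   ] None None
approach [ 0.001 -0.004 -1.   ] [ 0.002 -0.005 -1.   ] [[-1.0, -0.0, 0.01], [0.01, -0.0, 1.0], [-0.0, 1.0, 0.0]]
approach [ 0.349  0.021 -0.937] [ 0.348  0.025 -0.937] [[-1.0, -0.0, 0.01], [0.01, 0.0, 1.0], [-0.0, 1.0, -0.0]]
approach [ 0.511 -0.024 -0.859] [ 0.511 -0.024 -0.859] [[-1.0, 0.0, -0.0], [-0.0, 0.0, 1.0], [0.0, 1.0, -0.0]]
[0, 2, 4, 6] [0.1342 0.7204 0.3425 0.4217] [[0.0434, 0.0355, -0.0246], [0.0119, 0.0054, -0.0074], [0.0062, 0.0061, -0.0087], [0.002, 0.0274, 0.0152], [-0.0099, 0.0296, 0.0254]]
[0, 2, 3, 4, 5, 6] [ 0.2101  0.8162 -0.1312  0.4498  0.0165  0.5524] [[0.0497, 0.0261, 0.0023], [-0.0011, -0.0042, -0.0038], [-0.004, -0.0046, -0.0013], [-0.0001, 0.027, -0.0021], [-0.0018, 0.0074, 0.0049]]
[0, 1, 2, 3, 4, 5, 6] [ 0.2877  0.078   0.6346 -0.0816  0.4167  0.0536  0.4308] [[0.0498, 0.0251, -0.0037], [-0.002, 0.0015, 0.0037], [-0.0015, -0.0005, 0.0022], [-0.0002, 0.0012, -0.0025], [0.0005, 0.0036, 0.0003]]
```

```bash
cat > kf.py <<'E'
from kin import *
D[-1]=([.1041,.0724,-.4134,2.303,.6762,.3296,-.7836],[0.50270097,0.03425165,0.21964371],None)
def cols(q):
    R=E('z',-q[0]);c=[[0,0,1],R[:,0],R[:,1]]
    R=R@E('y',q[1])@E('z',-q[2]);c+=[R[:,2],R[:,0],R[:,1]]
    R=R@E('y',q[3]);c.append(R[:,0]);R=R@E('z',-q[4]);c+=[R[:,2],R[:,1]]
    R=R@E('y',q[5]);c.append(R[:,0]);R=R@E('z',-q[6]);c.append(R[:,2])
    return np.array(c,float).T,np.c_[-R[:,0],R[:,2],R[:,1]]
names='h a1 y1 A a2 y2 a3 B y3 a4 L'.split()
if __name__=="__main__":
    A=np.vstack([cols(d[0])[0] for d in D]);b=np.hstack([d[1] for d in D])
    prior=np.array([.3,0,0,.4,0,0,0,.4,0,0,.3])
    for lam in (.05,.01,.003):
        M=np.vstack([A,lam*np.eye(11)]);x=np.linalg.lstsq(M,np.r_[b,lam*prior],rcond=None)[0]
        print(lam,dict(zip(names,x.round(3).tolist())),(A@x-b).reshape(-1,3).round(4).tolist())
E
python3 kf.py
```

```text
0.05 {'h': 0.26, 'a1': -0.003, 'y1': -0.041, 'A': 0.546, 'a2': 0.018, 'y2': -0.014, 'a3': -0.01, 'B': 0.421, 'y3': 0.002, 'a4': 0.007, 'L': 0.334} [[-0.0004, 0.0004, -0.0008], [0.0009, 0.0026, -0.0004], [-0.0005, -0.0004, 0.0017], [0.0003, -0.0025, 0.0005], [0.0001, 0.0003, -0.0009]]
0.01 {'h': 0.257, 'a1': -0.01, 'y1': -0.04, 'A': 0.57, 'a2': 0.008, 'y2': -0.013, 'a3': -0.009, 'B': 0.428, 'y3': -0.0, 'a4': 0.007, 'L': 0.352} [[0.0001, 0.0001, -0.0001], [0.0008, 0.0016, -0.0012], [-0.0008, -0.0014, 0.0012], [-0.0, -0.0003, 0.0001], [0.0, -0.0, -0.0]]
0.003 {'h': 0.257, 'a1': -0.01, 'y1': -0.04, 'A': 0.571, 'a2': 0.008, 'y2': -0.013, 'a3': -0.009, 'B': 0.429, 'y3': -0.0, 'a4': 0.007, 'L': 0.353} [[0.0001, 0.0001, -0.0001], [0.0007, 0.0016, -0.0013], [-0.0008, -0.0014, 0.0012], [-0.0001, -0.0002, 0.0001], [0.0, -0.0, 0.0]]
```

```bash
cat > ik.py <<'E'
from kf import *
from h import F,rx,ez,nn,Rf,off,Ro,cur
A=np.vstack([cols(d[0])[0] for d in D]);b=np.hstack([d[1] for d in D])
prior=np.array([.3,0,0,.4,0,0,0,.4,0,0,.3])
lam=.02;X=np.linalg.lstsq(np.vstack([A,lam*np.eye(11)]),np.r_[b,lam*prior],rcond=None)[0]
lo=np.array([-2.62,-.44,-1.27,.08,-1.32,.12,-2.74]);hi=np.array([2.62,2.09,1.32,2.57,4.46,2,2.74])
def FK(q): c,R=cols(q);return c@X,R
def solve(pt,Rt,q0,m=.08,w=.002):
    f=lambda q:np.r_[(FK(q)[0]-pt)*10,Ro.from_matrix(FK(q)[1].T@Rt).as_rotvec(),(q-q0)*w]
    s=least_squares(f,np.clip(q0,lo+m+.01,hi-m-.01),bounds=(lo+m,hi-m));q=s.x
    p,R=FK(q);return q,np.linalg.norm(p-pt),np.degrees(np.linalg.norm(Ro.from_matrix(R.T@Rt).as_rotvec()))
E
python3 - <<'E'
from ik import *
_,_,s=cur();q0=s['joints']
for flip in (1,):
  for ph in range(-90,181,15):
    Rt=Ro.from_rotvec(nn*np.radians(ph)).as_matrix()@Rf
    pt=F-Rt@off
    best=None
    for t in range(12):
        rng=np.random.default_rng(t);g=q0+ (rng.normal(size=7)*.5 if t else 0)
        r=solve(pt,Rt,g)
        if best is None or r[1]*100+r[2]<best[1]*100+best[2]:best=r
    print(ph,best[0].round(2),round(best[1],4),round(best[2],2))
E
```

```text
-90 [-1.24  1.34  0.95  1.23  0.29  1.92 -1.29] 0.0 0.0
-75 [-1.24  1.08  0.66  1.42  0.44  1.73 -1.53] 0.0 0.0
-60 [-0.86  0.83 -0.12  1.58  0.83  1.78 -1.95] 0.0 0.0
-45 [-1.38  0.74  0.64  1.85  0.59  1.18 -1.68] 0.0 0.0
-30 [-0.67  0.54 -0.38  1.99  1.08  1.34 -2.11] 0.0 0.0
-15 [-0.65  0.4  -0.32  2.19  1.25  1.01 -2.18] 0.0 0.0
0 [ 0.16  0.57 -1.19  2.31  1.65  1.16 -2.31] 0.0 0.0
15 [ 0.4   0.55 -1.19  2.43  2.06  0.86 -2.46] 0.0 0.0
30 [ 0.65  0.67 -1.19  2.48  2.6   0.68 -2.64] 0.0 0.0
45 [ 0.81  0.87 -1.19  2.44  3.02  0.56 -2.66] 0.0029 4.3
60 [ 0.97  1.13 -1.18  2.16 -1.24  0.2   1.89] 0.0024 8.21
75 [ 0.99  1.33 -1.19  2.11 -1.14  0.29  1.96] 0.0 0.01
90 [ 0.94  1.49 -1.19  1.91 -0.65  0.57  1.57] 0.0 0.0
105 [ 0.84  1.61 -1.19  1.7  -0.52  0.88  1.49] 0.0 0.0
120 [ 0.7   1.7  -1.19  1.48 -0.51  1.19  1.49] 0.0 0.0
135 [ 0.53  1.77 -1.19  1.27 -0.54  1.49  1.5 ] 0.0 0.0
150 [ 0.35  1.81 -1.19  1.06 -0.6   1.79  1.5 ] 0.0 0.0
165 [ 0.26  1.83 -1.19  0.99 -0.66  1.92  1.51] 0.0023 7.1
180 [ 0.24  1.84 -1.19  1.04 -0.71  1.92  1.52] 0.0063 19.7
```

```bash
cat >> ik.py <<'E'
def final(ph):
    Rt=Ro.from_rotvec(nn*np.radians(ph)).as_matrix()@Rf; return F-Rt@off,Rt
E
python3 - <<'E'
from ik import *
from h import plan
p,R,s=cur()
for ph in (-20,-30,-40):
    pt,Rt=final(ph);pt=pt-.02*rx+.04*ez;n=10
    rv=Ro.from_matrix(R.T@Rt).as_rotvec();q=s['joints'];print(ph,pt,np.degrees(rv))
    for i in range(1,n+1):
        r=solve(p+(pt-p)*i/n,R@Ro.from_rotvec(rv*i/n).as_matrix(),q,w=.02);q=r[0];print(q.round(2),round(r[1],4),round(r[2],2))
E
```

```text
-20 [0.51090735 0.18198443 0.23087408] [-25.85737801  17.75849581 -11.02300945]
[ 0.02  0.08 -0.42  2.31  0.89  0.39 -1.1 ] 0.0 0.06
[-0.06  0.09 -0.44  2.31  1.03  0.48 -1.33] 0.0 0.03
[-0.13  0.12 -0.47  2.31  1.1   0.57 -1.51] 0.0 0.02
[-0.19  0.15 -0.49  2.29  1.15  0.67 -1.65] 0.0 0.01
[-0.26  0.18 -0.51  2.27  1.17  0.78 -1.76] 0.0 0.01
[-0.32  0.22 -0.52  2.25  1.17  0.88 -1.85] 0.0 0.01
[-0.38  0.26 -0.53  2.22  1.17  0.97 -1.92] 0.0 0.01
[-0.44  0.31 -0.53  2.18  1.16  1.06 -1.99] 0.0 0.01
[-0.49  0.35 -0.53  2.14  1.15  1.15 -2.05] 0.0 0.01
[-0.54  0.39 -0.52  2.1   1.13  1.23 -2.1 ] 0.0 0.0
-30 [0.50734677 0.18923639 0.23571919] [-35.74484766  18.79910965  -9.50789441]
[ 0.    0.08 -0.43  2.31  0.91  0.42 -1.13] 0.0 0.06
[-0.08  0.11 -0.46  2.3   1.04  0.54 -1.38] 0.0 0.03
[-0.17  0.14 -0.48  2.29  1.1   0.66 -1.54] 0.0 0.02
[-0.24  0.18 -0.5   2.26  1.12  0.79 -1.67] 0.0 0.01
[-0.32  0.23 -0.52  2.23  1.12  0.91 -1.77] 0.0 0.01
[-0.39  0.28 -0.52  2.19  1.12  1.03 -1.85] 0.0 0.01
[-0.45  0.33 -0.52  2.14  1.1   1.14 -1.92] 0.0 0.01
[-0.52  0.38 -0.51  2.09  1.08  1.24 -1.98] 0.0 0.01
[-0.57  0.44 -0.5   2.04  1.07  1.34 -2.03] 0.0 0.0
[-0.62  0.49 -0.48  1.97  1.05  1.43 -2.07] 0.0 0.0
-40 [0.5048412  0.19739994 0.2396969 ] [-45.62981247  19.76151378  -7.91548578]
[-0.01  0.09 -0.43  2.3   0.93  0.45 -1.17] 0.0 0.06
[-0.11  0.12 -0.47  2.29  1.04  0.6  -1.41] 0.0 0.03
[-0.2   0.16 -0.49  2.26  1.08  0.75 -1.57] 0.0 0.02
[-0.29  0.22 -0.51  2.23  1.09  0.9  -1.69] 0.0 0.01
[-0.38  0.28 -0.52  2.18  1.09  1.04 -1.79] 0.0 0.01
[-0.45  0.34 -0.51  2.12  1.07  1.17 -1.86] 0.0 0.01
[-0.52  0.4  -0.5   2.06  1.05  1.29 -1.92] 0.0 0.01
[-0.58  0.46 -0.48  2.    1.02  1.4  -1.97] 0.0 0.01
[-0.64  0.52 -0.45  1.92  1.    1.5  -2.01] 0.0 0.0
[-0.69  0.59 -0.43  1.85  0.97  1.6  -2.04] 0.0 0.0
```

φ = −25° about the label normal, which the task leaves free, gives a smooth path well inside the joint limits.

```bash
python3 - <<'E'
from ik import *
from h import plan
pt,Rt=final(-25);plan(pt-.02*rx+.04*ez,Rt,12)
E
```

```text
need 0.15198498635177754 37.26619244035875
[np.float64(0.25), np.float64(-0.1), np.float64(1.24), np.float64(-0.045), np.float64(0.027), np.float64(-0.015)]
[np.float64(0.22), np.float64(-0.15), np.float64(1.24), np.float64(-0.045), np.float64(0.027), np.float64(-0.015)]
[np.float64(0.19), np.float64(-0.21), np.float64(1.23), np.float64(-0.045), np.float64(0.027), np.float64(-0.015)]
[np.float64(0.16), np.float64(-0.26), np.float64(1.23), np.float64(-0.045), np.float64(0.027), np.float64(-0.015)]
[np.float64(0.13), np.float64(-0.31), np.float64(1.22), np.float64(-0.045), np.float64(0.027), np.float64(-0.015)]
[np.float64(0.11), np.float64(-0.36), np.float64(1.21), np.float64(-0.045), np.float64(0.027), np.float64(-0.015)]
[np.float64(0.08), np.float64(-0.42), np.float64(1.19), np.float64(-0.045), np.float64(0.027), np.float64(-0.015)]
[np.float64(0.06), np.float64(-0.47), np.float64(1.18), np.float64(-0.045), np.float64(0.027), np.float64(-0.015)]
[np.float64(0.03), np.float64(-0.52), np.float64(1.15), np.float64(-0.045), np.float64(0.027), np.float64(-0.015)]
[np.float64(0.01), np.float64(-0.57), np.float64(1.13), np.float64(-0.045), np.float64(0.027), np.float64(-0.015)]
[np.float64(-0.01), np.float64(-0.62), np.float64(1.1), np.float64(-0.045), np.float64(0.027), np.float64(-0.015)]
[np.float64(-0.03), np.float64(-0.67), np.float64(1.07), np.float64(-0.045), np.float64(0.027), np.float64(-0.015)]
```

move_arm(series=[{"x": 0.25,"y": -0.1,"z": 1.2,"rx": -0.045,"ry": 0.027,"rz": -0.015},{"x": 0.2,"y": -0.15,"z": 1.2,"rx": -0.045,"ry": 0.027,"rz": -0.015},{"x": 0.2,"y": -0.2,"z": 1.2,"rx": -0.045,"ry": 0.027,"rz": -0.015},{"x": 0.15,"y": -0.25,"z": 1.2,"rx": -0.045,"ry": 0.027,"rz": -0.015},{"x": 0.15,"y": -0.3,"z": 1.2,"rx": -0.045,"ry": 0.027,"rz": -0.015},{"x": 0.1,"y": -0.35,"z": 1.2,"rx": -0.045,"ry": 0.027,"rz": -0.015}])

```text
clock: 8.07
position: [0.5022, 0.1089, 0.2213]
ee_rot: [-1.785, -0.418, -0.615]
force: [0.3, 0.0, -0.1]
width: 0.079
```

```bash
python3 - <<'E'
from ik import *
from h import plan
p,R,s=cur();print(p,s['joints'].round(2),s['width'],s['force'],FK(s['joints'])[0])
pt,Rt=final(-25);plan(pt-.02*rx+.04*ez,Rt,8)
E
```

```text
[0.50218215 0.10885464 0.22126669] [-0.32  0.21 -0.49  2.25  1.14  0.85 -1.77] 0.07949819456606906 [ 0.33928286  0.03467814 -0.10222256] [0.50351221 0.11106991 0.22366   ]
need 0.07788051804644544 18.257079335007923
[np.float64(0.13), np.float64(-0.35), np.float64(0.9), np.float64(-0.033), np.float64(0.02), np.float64(-0.012)]
[np.float64(0.12), np.float64(-0.38), np.float64(0.89), np.float64(-0.033), np.float64(0.02), np.float64(-0.012)]
[np.float64(0.11), np.float64(-0.4), np.float64(0.88), np.float64(-0.033), np.float64(0.02), np.float64(-0.012)]
[np.float64(0.09), np.float64(-0.43), np.float64(0.87), np.float64(-0.033), np.float64(0.02), np.float64(-0.012)]
[np.float64(0.08), np.float64(-0.46), np.float64(0.86), np.float64(-0.033), np.float64(0.02), np.float64(-0.012)]
[np.float64(0.07), np.float64(-0.48), np.float64(0.84), np.float64(-0.033), np.float64(0.02), np.float64(-0.012)]
[np.float64(0.06), np.float64(-0.51), np.float64(0.83), np.float64(-0.033), np.float64(0.02), np.float64(-0.012)]
[np.float64(0.05), np.float64(-0.54), np.float64(0.81), np.float64(-0.033), np.float64(0.02), np.float64(-0.012)]
```

move_arm(series=[{"x": 0.13,"y": -0.35,"z": 0.9,"rx": -0.033,"ry": 0.02,"rz": -0.012},{"x": 0.12,"y": -0.4,"z": 0.9,"rx": -0.033,"ry": 0.02,"rz": -0.012},{"x": 0.1,"y": -0.4,"z": 0.9,"rx": -0.033,"ry": 0.02,"rz": -0.012},{"x": 0.1,"y": -0.4,"z": 0.9,"rx": -0.033,"ry": 0.02,"rz": -0.012},{"x": 0.08,"y": -0.45,"z": 0.85,"rx": -0.033,"ry": 0.02,"rz": -0.012},{"x": 0.07,"y": -0.5,"z": 0.85,"rx": -0.033,"ry": 0.02,"rz": -0.012},{"x": 0.06,"y": -0.5,"z": 0.8,"rx": -0.033,"ry": 0.02,"rz": -0.012},{"x": 0.05,"y": -0.5,"z": 0.6,"rx": -0.02,"ry": 0.01,"rz": -0.005},{"x": 0,"y": 0,"z": 0,"rx": 0,"ry": 0,"rz": 0}])

```text
clock: 9.2
position: [0.505, 0.1869, 0.2243]
ee_rot: [-1.964, -0.327, -0.88]
force: [0.1, 0.2, -0.7]
width: 0.086
```

```bash
python3 - <<'E'
from ik import *
from h import plan
import cv2
p,R,s=cur();print(p,s['joints'].round(2),s['width'],s['force'])
print("label est",p+R@off,"n err deg",np.degrees(np.arccos(R[:,0]@nn)))
for n in("wrist","scene","top"):cv2.imwrite(f"pics/{n}6.png",arm.get_image(n))
pt,Rt=final(-25);plan(pt,Rt,6)
E
```

```text
[0.50499326 0.18692855 0.2242741 ] [-0.6   0.45 -0.49  2.03  1.08  1.33 -2.07] 0.08565479069172498 [ 0.13867707  0.15427161 -0.7126635 ]
label est [0.54011744 0.22029612 0.19999268] n err deg 1.2178137427160116Traceback (most recent call last):
  File "<stdin>", line 6, in <module>
NameError: name 'arm' is not defined
```

```bash
python3 - <<'E'
from ik import *
from h import plan,arm
import cv2
for n in("wrist","scene","top"):cv2.imwrite(f"pics/{n}6.png",arm.get_image(n))
pt,Rt=final(-25);plan(pt,Rt,6)
E
```

```text
need 0.039546655569859625 1.154127168004871
[np.float64(-0.08), np.float64(0.59), np.float64(0.29), np.float64(0.0), np.float64(0.003), np.float64(-0.001)]
[np.float64(-0.08), np.float64(0.59), np.float64(0.29), np.float64(0.0), np.float64(0.003), np.float64(-0.001)]
[np.float64(-0.08), np.float64(0.59), np.float64(0.29), np.float64(0.0), np.float64(0.003), np.float64(-0.001)]
[np.float64(-0.09), np.float64(0.59), np.float64(0.29), np.float64(0.0), np.float64(0.003), np.float64(-0.001)]
[np.float64(-0.09), np.float64(0.59), np.float64(0.29), np.float64(0.0), np.float64(0.003), np.float64(-0.001)]
[np.float64(-0.09), np.float64(0.59), np.float64(0.29), np.float64(0.0), np.float64(0.003), np.float64(-0.001)]
```

View pics/wrist6.png

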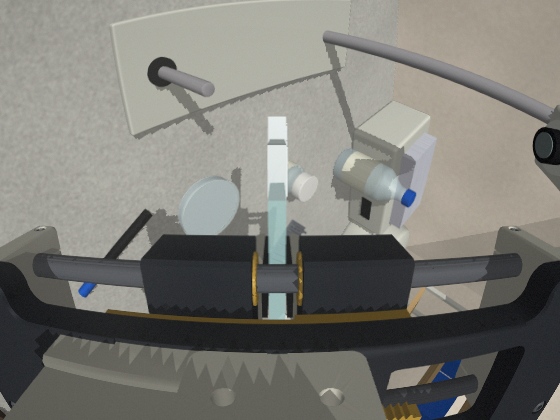

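View pics/scene6.png

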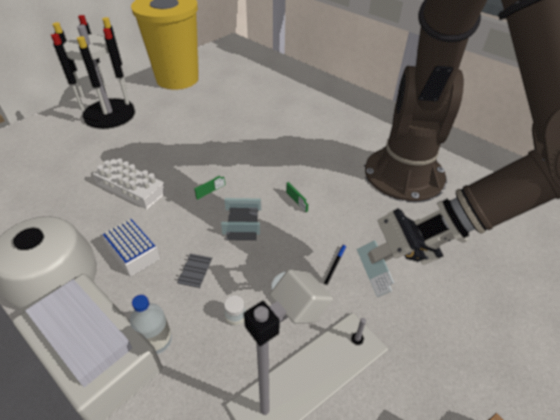

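The slide hasn't slipped in the fingers. Its wrist-view columns and rows match the lift-off picture. The label faces up towards the head, and both blanks stand in the rack. I'll make the final approach.

move_arm(series=[{"x": -0.1,"y": 0.5,"z": 0.25,"rx": 0,"ry": 0.005,"rz": 0},{"x": -0.1,"y": 0.6,"z": 0.3,"rx": 0,"ry": 0.005,"rz": 0},{"x": -0.1,"y": 0.6,"z": 0.3,"rx": 0,"ry": 0.005,"rz": 0},{"x": -0.1,"y": 0.6,"z": 0.3,"rx": 0,"ry": 0,"rz": 0},{"x": -0.1,"y": 0.6,"z": 0.3,"rx": 0,"ry": 0,"rz": 0},{"x": 0,"y": 0.5,"z": 0.2,"rx": 0,"ry": 0,"rz": 0},{"x": 0,"y": 0,"z": 0,"rx": 0,"ry": 0,"rz": 0},{"x": 0,"y": 0,"z": 0,"rx": 0,"ry": 0,"rz": 0}])

```text
clock: 10.35
position: [0.5295, 0.1795, 0.1924]
ee_rot: [-1.957, -0.316, -0.898]
force: [-0.0, -0.1, -1.9]
width: 0.082
```

```bash
python3 - <<'E'
from ik import *
from h import plan,arm,proj
import cv2
p,R,s=cur();print(p,s['joints'].round(2),s['width'],s['force'],s['dq'].round(3),s['clock'])
L=p+R@off
print("label est",L,np.linalg.norm(L-F),"n err deg",np.degrees(np.arccos(R[:,0]@nn)))
for n in("scene","top"):print(n,proj(n,L),"focus",proj(n,F))
for n in("scene","top","wrist"):
    im=arm.get_image(n);cv2.imwrite(f"pics/{n}7.png",im)
    if n!="wrist":
        u,v=proj(n,F).astype(int);im=im[v-50:v+50,u-65:u+65];cv2.imwrite(f"pics/{n}7c.png",cv2.resize(im,None,fx=5,fy=5,interpolation=cv2.INTER_CUBIC))
pt,Rt=final(-25);plan(pt,Rt,2)
E
```

```text
[0.52947069 0.17952337 0.19235133] [-0.59  0.51 -0.46  2.03  1.14  1.29 -2.13] 0.08211953886106117 [-0.02634244 -0.09821542 -1.87006553] [ 0.003  0.004  0.003  0.001  0.001 -0.    -0.001] 10.35
label est [0.56526562 0.2126126  0.16867611] 0.0028352356335967885 n err deg 0.4753152782180789
scene [367.81111426 299.2766938 ] focus [369.21367187 299.38453272]
top [197.10957669 202.96623197] focus [196.166244   203.18588571]
need 0.00251057607738704 0.5068726072508327
[np.float64(-0.01), np.float64(-0.11), np.float64(0.06), np.float64(0.002), np.float64(0.001), np.float64(-0.004)]
[np.float64(-0.01), np.float64(-0.11), np.float64(0.06), np.float64(0.002), np.float64(0.001), np.float64(-0.004)]
```

View pics/scene7c.png

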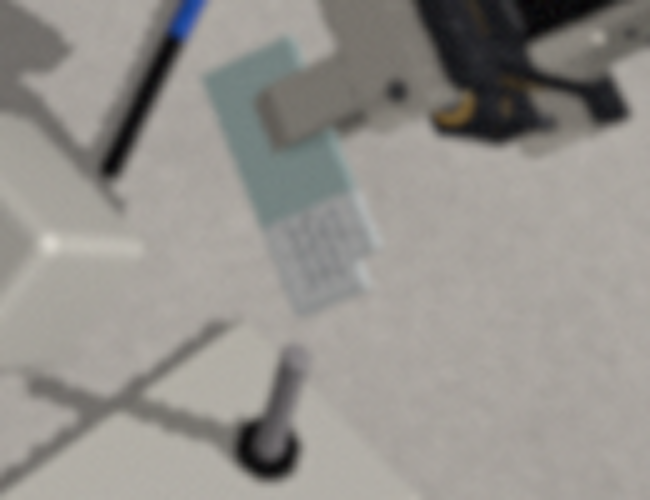

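View pics/top7c.png

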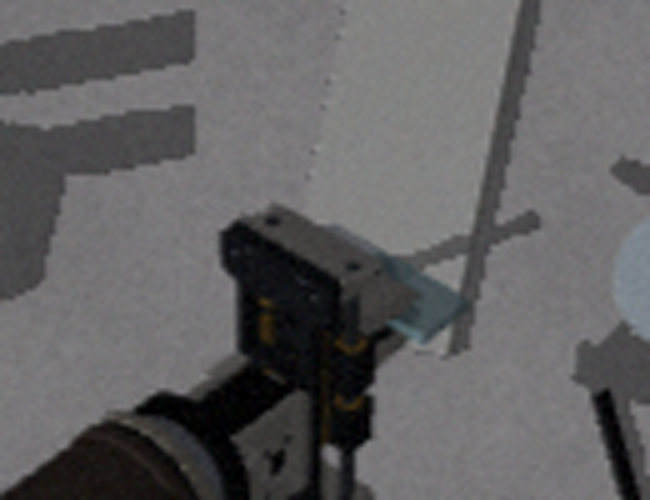

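View pics/top7.png

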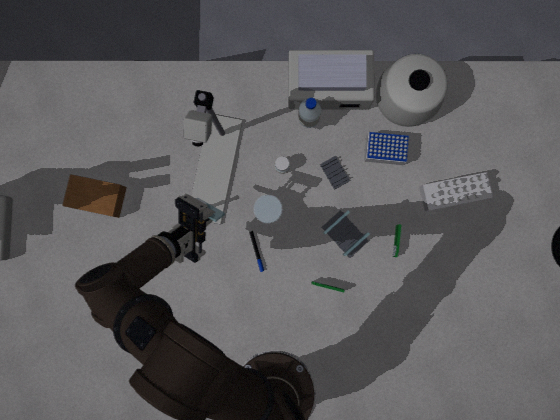

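In the scene crop the label centre is at about (320,250), and the projected focus is at (325,250). The post tip is clear below, and the blanks, dish, jar and pen are where they started. I'll do one last stillness check and hand in.

```bash
python3 - <<'E'
from ik import *
from h import arm
p,R,s=cur();L=p+R@off
print(p,s['width'],s['force'],s['dq'].round(3),s['clock'],np.linalg.norm(L-F),np.degrees(np.arccos(R[:,0]@nn)))
print(arm.sign_off())
E
```

```text
[0.52947554 0.17957401 0.19249594] 0.08214471757323306 [ 0.02841408 -0.64111709 -0.54022456] [-0.001 -0.002  0.     0.002  0.001  0.001  0.001] 10.5 0.0027165345774895215 0.46363889393742946
the job is handed in; nothing more can be done
None
```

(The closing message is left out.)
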